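# Fold down the drill rack and shut the drill case

## Task

The steel drill case is standing open on the goldsmith's bench with its drill rack up. With the fingertips, first push the upright rack down until it lies flat in the tray, while the cover still stands open, then push the cover over and press it fully shut. Push only, picking nothing up: the case stays standing where it is, and the loupe, jar and pliers around it are left undisturbed.

Things in the scene. Friction and masses are not known exactly. Their poses are not given: they have to be found in the camera images.
- case: grey pressed-steel drill case, loose on the bench, 1.4 to 2.1 kg in all. Origin: centre of its underside (z = 0 on the bench). Its x points from the front wall to the wall with the cover's hinge (roughly away from the robot), y along the hinges, z up. Tray 135 (x) by 190 (y) mm, walls 2 mm, rim 34 mm above the bench, inner floor 4 mm; 44 mm tall with the cover shut.
- rack_hinge (a point): middle of the rack's hinge line, which runs along the case's y: case x = -44 mm, 10 mm above the bench. On the side facing the front wall (the top side when folded) the rack's shelves stand 13 mm off the plate up to 31 mm from this line; thin twist drills, 8 mm off the plate, reach from it to 36 mm (at -y), 52 mm (middle) and 67 mm (at +y).
- rack (a joint): angle of the drill rack, rad: 0 = folded flat in the tray, 1.57 = upright, 1.72 = stop, leaning to the front; starts at 1.35 to 1.65. Hinge with a little friction: the rack stays up until its free edge is pushed (about 1 N) from the front towards the case's +x and down; somewhere between 1.0 and 0.5 rad its own weight takes over and it sinks flat by itself.
- rack_edge (a point): middle of the rack's free edge (its upper edge while it stands), 90 mm from its hinge line: about 100 mm above the bench when upright, 11 mm when folded. The rack is one rigid part: a bare steel plate 90 mm tall, 170 mm wide, 1.6 mm thick (free edge rolled to the back, 4 mm), with the shelves and drills fixed to it. The outer 35 mm at the edge's middle is bare, flat plate.
- cover_hinge (a point): middle of the cover's hinge line, which runs along the case's y: on the rear rim, case x = +67.5 mm, 34 mm above the bench. The cover would strike the rack if it were swung down while the rack is up.
- cover (a joint): angle of the cover, rad: 0 = shut on the tray, 1.57 = upright, 2.15 = stop; starts at 1.8 to 2.05, leaning back away from the tray. Stiff hinge: it stays wherever it is left and must be pushed all the way down (up to 4 N at the free edge). Pushing its outside from behind towards the case's -x, and then down, shuts it.
- cover_edge (a point): middle of the cover's free edge on its outer surface, 135 mm from the hinge line and 10 mm off it to the outer side: about 165 mm above the bench when the cover is upright, 44 mm (above the front wall) when shut. The cover is a steel pan 135 by 190 mm, 10 mm deep, 2 mm sheet; a thumb tab 36 mm wide sticks out 7 mm from the middle of this edge.
- loupe: black eye loupe standing on the bench to the left or right of the case, diameter 35, height 32 mm; origin under its centre. Bystander.
- jar: small glass jar with a metal screw lid standing on the bench on the other side of the case, diameter 48, height 55 mm; origin under its centre. Bystander.
- pliers: flat-nose pliers lying on the bench to the left of the case (its +y side), beyond the thing that stands there, 145 mm long, 12 mm high, jaws at their +x; origin under the pivot. Bystander.
Things that resemble listed ones, but are neither listed nor needed, are in the scene too. Of the things like the case, leave any that is orange or white; of the rest the larger one is meant.

How it is judged:
On the way, in this order (a step that is already met when the one before it is completed fails the run):
1. the rack lies flat in the tray while the cover still stands open (value of joint rack below 0.1 rad and value of joint cover above 1.2 rad), for 0.2 s.
2. the cover is shut over the folded rack (value of joint cover below 0.035 rad and value of joint rack below 0.1 rad), for 0.2 s.
At the end, for the whole second after the job is handed in: The rack lies flat in the tray (within 0.10 rad, 9 mm at its free edge), the cover is shut over it (within 0.035 rad, 5 mm at its free edge), and the case stands flat, at rest, within 40 mm of where it stood (all of step 2 and distance of case from where it was at the start of the episode below 0.04 m and angle between case's own z axis and vertical below 0.03 rad and linear speed of case below 0.01 m/s); the robot touches nothing.
It fails at once if the cover is swung down onto a rack that is still up (value of joint cover below 1 rad and value of joint rack above 0.3 rad).
It fails at once if the case is lifted or tipped (height (world z) of case above 0.012 m or angle between case's own z axis and vertical above 0.12 rad).
It fails at once if the case is pushed more than 50 mm across the bench (distance of case from where it was at the start of the episode above 0.05 m).
It fails at once if the loupe, jar or pliers are moved more than 30 mm (distance of any of loupe, jar, pliers from where it was at the start of the episode above 0.03 m).
It fails at once if the loupe or jar is knocked over (angle between any of loupe, jar's own z axis and vertical above 0.6 rad).
It also fails if it takes over 51 s, if anything falls off the work surface, if the arm or the gripper's body presses on something with over 40 N, if the wrist force passes 120 N, or if a joint passes its speed limit or range.

## Robot

A 7-joint arm with a two-finger parallel gripper is mounted at the origin on the work surface. World frame = base frame: x ahead of the robot, y to its left, z up, the work surface at z = 0. Lengths are in m, angles in rad, forces in N, time in s.
With the tool pointing down it reaches from about 0.4 to 0.925 m from the base axis. Payload 5.6 kg.
Tool frame: the origin (TCP) lies between the finger pads; the fingertips stand 8 mm ahead of it and the grasp point (between the pads) lies 11 mm behind it (ctrl.finger_overhang is the distance from the TCP to the fingertips, in m); z points along the fingers, x is the direction in which the jaws open and shut, and the axes are right-handed (so a half turn about z gives the same grasp; the last joint's range is limited). The gripper opens to 85 mm and grips with 20 to 120 N. Pads are 22 mm wide; open, the fingers measure 114 mm over their backs; the gripper's body (76 mm by 85 mm) begins 54 mm behind the grasp point. The pads swing forward as they close: fully open they stand 13 mm farther back than shut.
Start: joints at [-1.16, 0.468, -0.012, 1.603, 0.006, 1.071, -0.056], TCP at [0.285, 0.584, 0.239] pointing down, gripper open.
Joint ranges: [-2.53, 2.53], [-0.31, 2.02], [-1.57, 1.55], [0.28, 2.44], [-1.29, 4.43], [0.15, 1.84], [-2.92, 2.92]. Speed limits (rad/s): [2.57, 2.57, 3.14, 3.14, 3.14, 3.14, 3.14].

## Interface

Orientations are given as [roll, pitch, yaw] about the fixed x, y, z axes, in that order (R = Rz(yaw) Ry(pitch) Rx(roll)).
In Python, from workcell import ctrl, fingers, get_obs, vision gives the robot as it stands. The module is installed in compiled form; this text tells all that it offers. Calls block until the motion is done:
- ctrl.movep(position, orientation): joint-space move of the TCP to a pose.
- ctrl.servo_line(position, orientation=None, velocity=0.15, contact_N=None): straight line of the TCP; orientation=None keeps the orientation; velocity is the mean speed in m/s. With contact_N (N) it stops when the force on the tool has changed by that much, and returns True; else False.
- ctrl.set_joints(angles): joint-space move.
- fingers.move_gripper(opening): opening from 0.0 (shut) to 1.0 (fully open); the grip force is fixed at half the most; returns when the fingers have stopped.
- ctrl.dwell(seconds).
- ctrl.ik(position, orientation): joint angles nearest the present ones, or None.
- get_obs(): the state.
- vision.capture(name): name is "scene" or "top" or "wrist"; returns the picture (480x640x3 uint8, red, green, blue); there is no depth.
- vision.camera_info(name): a dict with "camera_matrix" (3x3 intrinsics, pixels), "dist_coeffs" ([k1, k2, p1, p2, k3] as OpenCV has them; the pictures are not rectified), "rvec" (rotation vector, rad) and "tvec" (3), from world to camera coordinates, as OpenCV has them. Camera axes: x right, y down, z forward; pixel columns grow to the right and rows downward; lengths in m; the calibration is good to about 2 mm. A picture is of the moment at which its call begins: read the wrist's pose just before it. camera_info takes no time and is no camera call; for the wrist camera it gives the pose at the moment of the call.
A pose or a line that the arm cannot do raises ctrl.PlanningError and nothing moves.
- ctrl.hand_in(): hands the job in, once; it reports no verdict.
The state is a dict: "t": time; "q": joint angles; "qd": joint speeds; "tau": joint torques, N m; "tool_pos": TCP position; "tool_rot": TCP orientation; "contact_force": force on the tool from outside, world axes, zero at the start; "ft_torque": the same for the moment, N m; "finger_gap": opening from 0.0 (shut) to 1.0 (fully open).
Only numpy, scipy, OpenCV 4.12 (cv2) and the standard library are available. Lean on these libraries where they do the work, as an engineer would, in place of code of your own. Each camera call takes 0.05 s, during which the arm holds its last target.

## Working session

There is one attempt and no reset: what is moved stays moved. The work goes in short steps, each a Python script; the robot and the scene stay as the last script left them, time stands still between calls to the robot, and variables do not carry over. Pictures are saved under pics/ and viewed, and the job is handed in when it is done.

```bash
mkdir -p pics; python3 - <<'E'
from workcell import ctrl, fingers, get_obs, vision
import cv2
o=get_obs();print(o['t'],o['tool_pos'],o['tool_rot'])
for n in ['scene','top','wrist']:
    im=vision.capture(n);cv2.imwrite(f'pics/{n}0.png',im[:,:,::-1]);i=vision.camera_info(n);print(n,i)
E
```

```text
0.0 [0.28474848 0.5836746  0.23831566] [3.14145735e+00 1.82350603e-03 1.11698057e+00]
scene {'camera_matrix': array([[449.8716991 ,   0.        , 313.21222289],
       [  0.        , 449.8716991 , 238.85919962],
       [  0.        ,   0.        ,   1.        ]]), 'dist_coeffs': array([0.0129418, 0.       , 0.       , 0.       , 0.       ]), 'rvec': array([ 2.20067748,  0.9557301 , -0.38121836]), 'tvec': array([-0.46106554, -0.18615495,  1.04359398])}
top {'camera_matrix': array([[537.24129083,   0.        , 321.6108635 ],
       [  0.        , 537.24129083, 232.29157563],
       [  0.        ,   0.        ,   1.        ]]), 'dist_coeffs': array([-0.16595506,  0.        ,  0.        ,  0.        ,  0.        ]), 'rvec': array([ 2.16032426, -2.18224262,  0.05882534]), 'tvec': array([0.11514973, 0.57971483, 1.12901842])}
wrist {'camera_matrix': array([[355.84699061,   0.        , 318.88808016],
       [  0.        , 355.84699061, 236.59069895],
       [  0.        ,   0.        ,   1.        ]]), 'dist_coeffs': array([-0.00037054,  0.        ,  0.        ,  0.        ,  0.        ]), 'rvec': array([-2.42477749, -1.51524892, -0.2415335 ]), 'tvec': array([-0.64943914, -0.042125  ,  0.37994491])}
```

View pics/scene0.png

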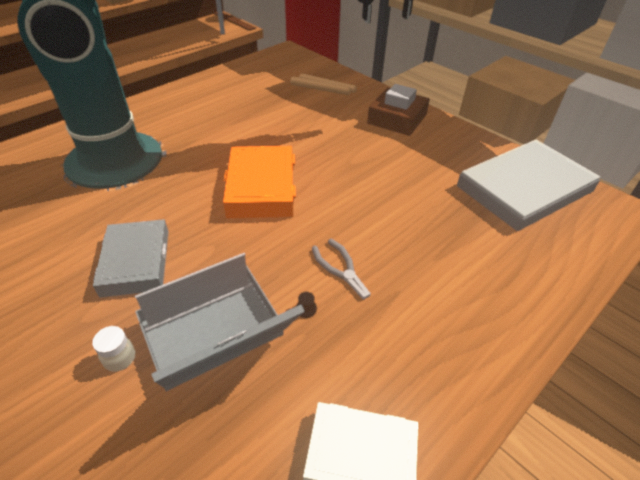

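View pics/top0.png

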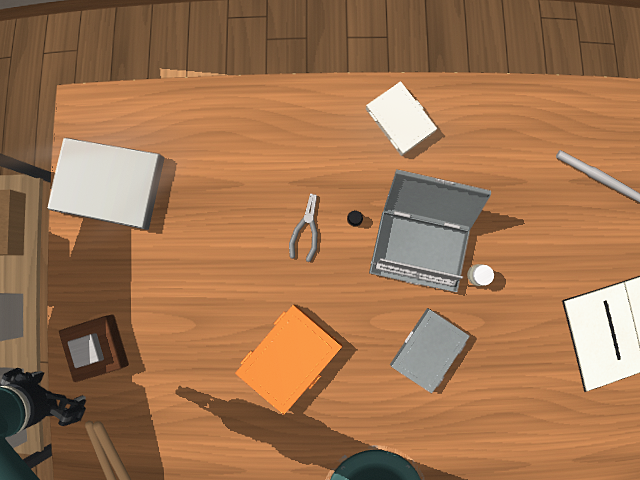

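The open grey case at top (428,240) is the one meant. The shut grey one at (433,350) is smaller, and the orange (290,358) and white (402,118) ones are excluded. I'll confirm this in enlarged crops.

```bash
python3 - <<'E'
import cv2
a=cv2.imread('pics/top0.png')[150:310,340:520];cv2.imwrite('pics/topc.png',cv2.resize(a,None,fx=4.4,fy=3.75*1.17333,interpolation=cv2.INTER_CUBIC)[:600] if 0 else cv2.resize(a,None,fx=3.7,fy=3.7,interpolation=cv2.INTER_CUBIC))
a=cv2.imread('pics/scene0.png')[240:400,80:330];cv2.imwrite('pics/scenec.png',cv2.resize(a,None,fx=3.2,fy=3.2,interpolation=cv2.INTER_CUBIC))
E
```

```text
(no output)
```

View pics/topc.png

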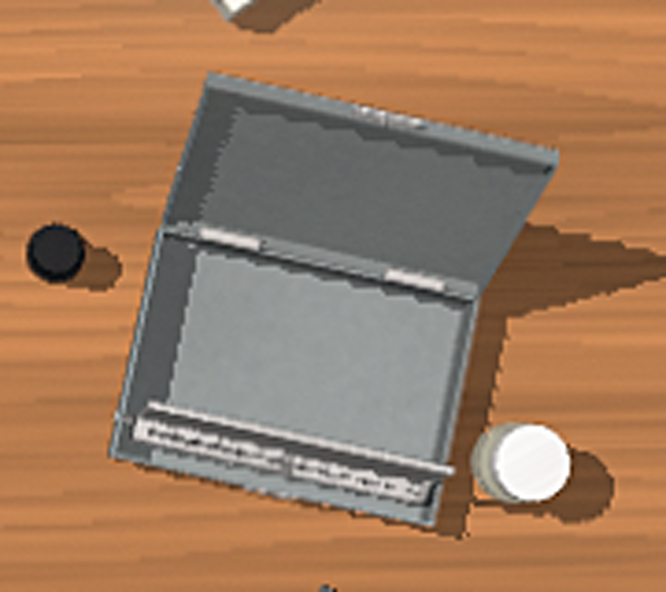

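View pics/scenec.png

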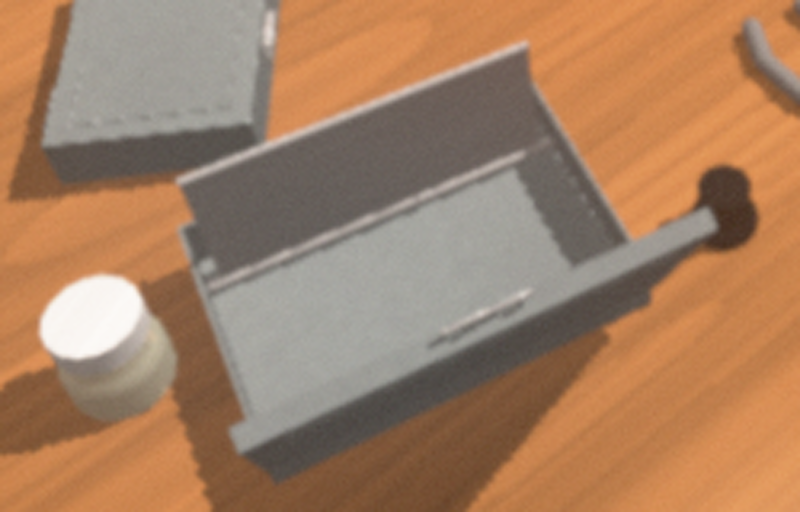

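The crops show what was described: rack upright near the front wall (top crop 148,405 to 452,470), cover leaning back, loupe on the left, jar on the right. Next I fit the pose and both joint angles to points from both views.

```bash
cat > fit.py <<'E'
import numpy as np,cv2
from workcell import ctrl, fingers, get_obs, vision
from scipy.optimize import least_squares
def case_pts(p):
    x,y,yaw,r,c=p
    P={}
    for s,n in((1,'L'),(-1,'R')):
        P['f'+n]=(-.0675,s*.095,.034);P['r'+n]=(.0675,s*.095,.034)
        P['k'+n]=(-.044+.09*np.cos(r),s*.085,.010+.09*np.sin(r))
        # cover: direction at angle c from hinge: c=0 -> -x ; up normal
        d=np.array([-np.cos(c),0,np.sin(c)]);nn=np.array([np.sin(c),0,np.cos(c)])
        h=np.array([.0675,s*.095,.034])
        P['ci'+n]=h+.135*d;P['co'+n]=h+.135*d+.010*nn
    R=np.array([[np.cos(yaw),-np.sin(yaw),0],[np.sin(yaw),np.cos(yaw),0],[0,0,1]])
    return {k:R@np.array(v)+[x,y,0] for k,v in P.items()}
def proj(cam,X):
    i=vision.camera_info(cam)
    return cv2.projectPoints(np.array(X,float).reshape(-1,1,3),i['rvec'],i['tvec'],i['camera_matrix'],i['dist_coeffs'])[0][:,0]
def pix2plane(cam,uv,z):
    i=vision.camera_info(cam);R=cv2.Rodrigues(i['rvec'])[0]
    u=cv2.undistortPoints(np.array(uv,float).reshape(-1,1,2),i['camera_matrix'],i['dist_coeffs'])[:,0]
    C=-R.T@i['tvec'];d=np.c_[u,np.ones(len(u))]@R
    return C+d*((z-C[2])/d[:,2])[:,None]
def fit(obs,p0):
    def res(p):
        P=case_pts(p);e=[]
        for cam in obs:
            ks=list(obs[cam]);e.append((proj(cam,[P[k] for k in ks])-np.array([obs[cam][k] for k in ks])).ravel())
        return np.concatenate(e)
    s=least_squares(res,p0,loss='soft_l1');return s.x,res(s.x),np.sqrt(np.diag(np.linalg.inv(s.jac.T@s.jac)))
E
python3 - <<'E'
from fit import *
T={'fL':(115,455),'fR':(435,522),'kL':(148,405),'kR':(452,470),'coL':(210,73),'coR':(557,152)}
S={'kR':(180,180),'kL':(528,45),'coR':(238,452),'coL':(716,228),'ciR':(231,430),'ciL':(708,208)}
obs={'top':{k:(v[0]/3.7+340,v[1]/3.7+150) for k,v in T.items()},'scene':{k:(v[0]/3.2+80,v[1]/3.2+240) for k,v in S.items()}}
print(pix2plane('top',[(425,240)],.02))
c=pix2plane('top',[(425,245)],.02)[0]
p,r,sd=fit(obs,[c[0],c[1],-.2,1.5,1.9]);print(p.round(4),sd.round(4));print(r.reshape(-1,2).round(1))
print({k:v.round(3) for k,v in case_pts(p).items()})
print('loupe',pix2plane('top',[(355,218)],.032),'jar',pix2plane('top',[(530/3.7+340,462/3.7+150)],.055),'pliers',pix2plane('top',[(310,222),(313,195),(293,260),(310,262)],.01))
E
```

```text
[[ 0.56202846 -0.11317807  0.02      ]]
[ 0.5374 -0.0986 -0.2272  1.4701  2.0551] [0.0016 0.0009 0.0053 0.0253 0.012 ]
[[-1.9 -0.2]
 [-1.2  0.7]
 [-0.3 -1.6]
 [ 0.1 -1.1]
 [-1.3 -1.8]
 [-0.2 -1.9]
 [-1.9 -0. ]
 [-1.  -1.4]
 [ 0.   1. ]
 [ 0.2  0.1]
 [-1.1 -0.6]
 [-0.7 -0.8]]
{'fL': array([0.493, 0.009, 0.034]), 'rL': array([ 0.625, -0.021,  0.034]), 'kL': array([ 0.523, -0.008,  0.1  ]), 'ciL': array([ 0.686, -0.035,  0.153]), 'coL': array([ 0.694, -0.037,  0.149]), 'fR': array([ 0.45 , -0.176,  0.034]), 'rR': array([ 0.582, -0.206,  0.034]), 'kR': array([ 0.484, -0.174,  0.1  ]), 'ciR': array([ 0.643, -0.221,  0.153]), 'coR': array([ 0.652, -0.223,  0.149])}
loupe [[0.60998208 0.03760317 0.032     ]] jar [[ 0.48529201 -0.22914213  0.055     ]] pliers [[0.60462375 0.13465053 0.01      ]
 [0.66382077 0.12766102 0.01      ]
 [0.52236211 0.17215575 0.01      ]
 [0.51769757 0.13531837 0.01      ]]
```

```bash
cat > h.py <<'E'
from fit import *
from scipy.spatial.transform import Rotation as Ro
CX,CY,YAW=0.5374,-0.0986,-0.2272
def w(x,z,y=0.0,P=None):
    cx,cy,a=P or (CX,CY,YAW)
    return [cx+x*np.cos(a)-y*np.sin(a),cy+x*np.sin(a)+y*np.cos(a),z]
def st():
    o=get_obs();return round(o['t'],2),o['tool_pos'].round(4),o['contact_force'].round(2)
E
python3 - <<'E'
from h import *
o=get_obs();R=Ro.from_euler('xyz',o['tool_rot']);i=vision.camera_info('wrist')
C=-cv2.Rodrigues(i['rvec'])[0].T@i['tvec'];print('cam in tool',R.inv().apply(C-o['tool_pos']),ctrl.finger_overhang)
fingers.move_gripper(0.0);print(ctrl.finger_overhang,get_obs()['finger_gap'],st())
for y in (YAW+np.pi/2,YAW-np.pi/2,YAW,YAW+np.pi):
    print(y,[ (q.round(2) if (q:=ctrl.ik(w(x,z),[np.pi,0,y])) is not None else None) for x,z in((-.06,.3),(-.06,.098),(.18,.15))])
E
```

```text
cam in tool [ 0.00054533 -0.07932344 -0.13388623] 0.008
0.008 0.00042673946932506805 (0.92, array([0.285 , 0.5842, 0.2393]), array([0.1 , 0.17, 0.66]))
1.3435963267948965 [array([-0.44,  0.12,  0.6 ,  1.95, -0.08,  1.09,  1.54]), array([-0.19,  0.42,  0.36,  2.12, -0.24,  0.64,  1.68]), array([-0.07,  0.7 ,  0.34,  1.48, -0.25,  1.01,  1.67])]
-1.7979963267948966 [array([-0.69,  0.14,  0.89,  1.96, -0.12,  1.09, -1.55]), array([-0.65,  0.59,  0.97,  2.15, -0.72,  0.77, -1.01]), array([-0.34,  0.81,  0.8 ,  1.5 , -0.62,  1.1 , -1.21])]
-0.2272 [array([-0.55,  0.12,  0.73,  1.96, -0.09,  1.09, -0.01]), array([-0.34,  0.44,  0.54,  2.13, -0.37,  0.66,  0.23]), array([-0.26,  0.76,  0.64,  1.49, -0.49,  1.06,  0.27])]
2.9143926535897933 [array([ 1.16,  0.41, -1.29,  1.87,  0.42,  1.19,  2.64]), array([-0.84,  0.89,  1.34,  2.15, -1.06,  1.05, -2.28]), array([-0.54,  1.11,  1.33,  1.51, -1.09,  1.39, -2.5 ])]
```

```bash
python3 - <<'E'
from h import *
O=[np.pi,0,YAW+np.pi/2]
ctrl.movep(w(-.066,.30),O);print(st())
ctrl.servo_line(w(-.066,.10),O,velocity=.15);print(st())
im=vision.capture('top');cv2.imwrite('pics/top1.png',cv2.resize(im[150:310,340:520,::-1],None,fx=3.7,fy=3.7,interpolation=cv2.INTER_CUBIC))
im=vision.capture('scene');cv2.imwrite('pics/scene1.png',cv2.resize(im[180:400,80:330,::-1],None,fx=2.7,fy=2.7,interpolation=cv2.INTER_CUBIC))
E
```

```text
(3.39, array([ 0.4734, -0.0829,  0.2999]), array([-0.26, -0.4 ,  0.03]))
(4.88, array([ 0.4737, -0.0838,  0.1007]), array([-0.55, -1.04, -0.12]))
```

View pics/scene1.png

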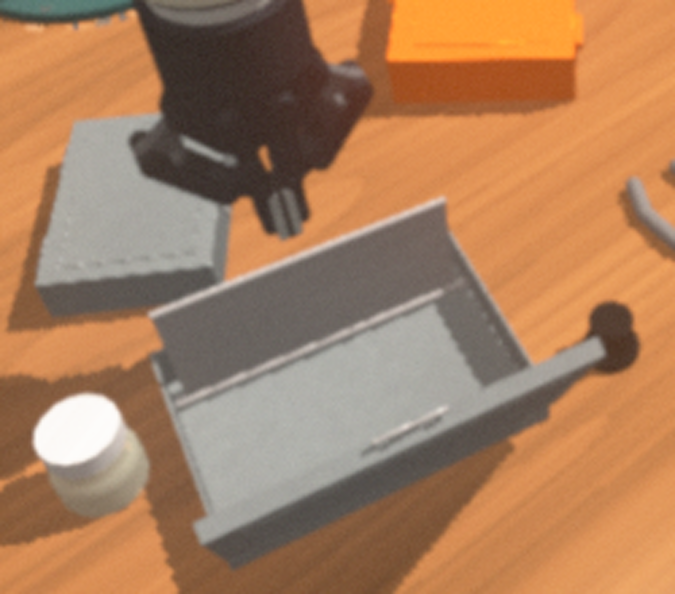

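View pics/top1.png

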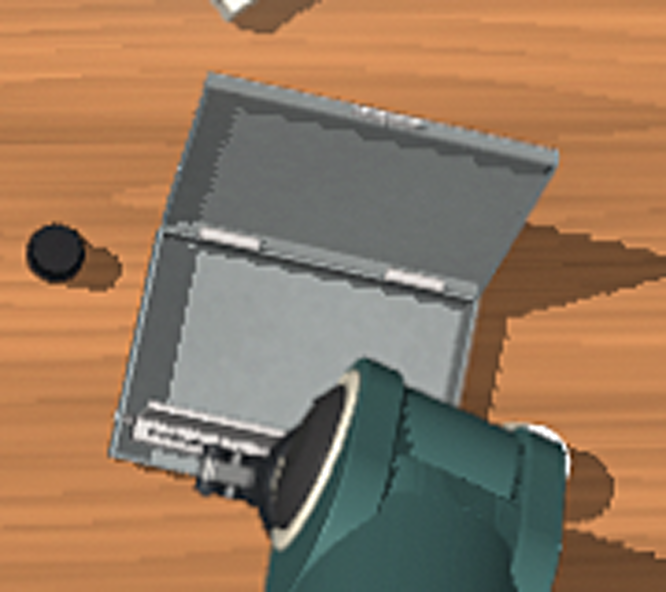

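Fingertips at scene (287,235) are just in front of the middle of the rack edge (300,258). Now I push the rack along its arc.

```bash
python3 - <<'E'
from h import *
O=[np.pi,0,YAW+np.pi/2]
for th in np.arange(1.6,0.34,-.2):
    rho=.08
    c=np.array([-.044+rho*np.cos(th)-.001*np.sin(th)-.011, .010+rho*np.sin(th)+.001*np.cos(th)+.008])
    ctrl.servo_line(w(c[0],c[1]),O,velocity=.06);print(round(th,2),st())
im=vision.capture('scene');cv2.imwrite('pics/scene2.png',cv2.resize(im[180:400,80:330,::-1],None,fx=2.7,fy=2.7,interpolation=cv2.INTER_CUBIC))
E
```

```text
1.6 (5.26, array([ 0.4811, -0.0856,  0.098 ]), array([-0.18,  0.12, -0.62]))
1.4 (5.67, array([ 0.4964, -0.0892,  0.0969]), array([-0.68, -0.39,  1.13]))
1.2 (6.09, array([ 0.5114, -0.0927,  0.0927]), array([-0.67,  0.11, -0.17]))
1.0 (6.51, array([ 0.5253, -0.0959,  0.0856]), array([-0.58,  0.43, -0.73]))
0.8 (6.92, array([ 0.5374, -0.0987,  0.0757]), array([-0.03, -0.05, -0.24]))
0.6 (7.34, array([ 0.5475, -0.101 ,  0.0635]), array([ 0.42,  0.1 , -0.84]))
0.4 (7.76, array([ 0.555 , -0.1028,  0.0496]), array([ 0.29,  0.22, -0.25]))
```

View pics/scene2.png

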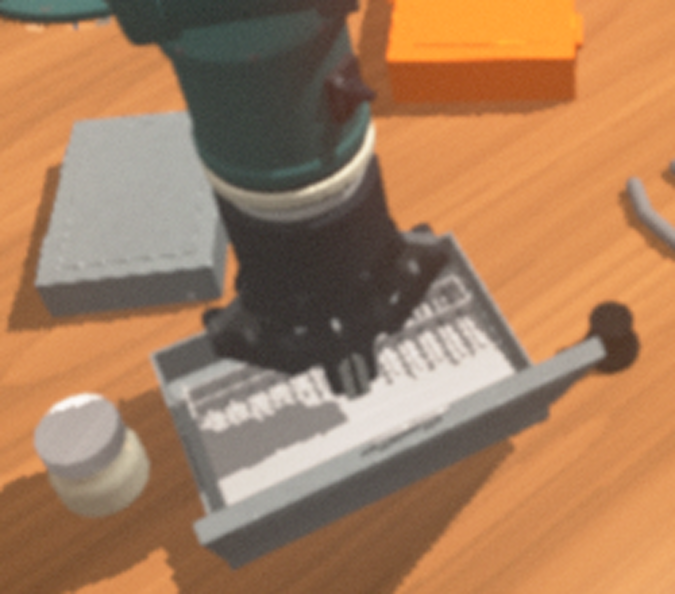

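The rack appears to have sunk flat (drills visible in the tray). I'll check by touching it lightly, then lift and look.

```bash
python3 - <<'E'
from h import *
O=[np.pi,0,YAW+np.pi/2]
x=-.044+.08-.011-.003
print(ctrl.servo_line(w(x,.0185),O,velocity=.03,contact_N=4),st())
ctrl.servo_line(w(x,.10),O,velocity=.15)
ctrl.servo_line(w(x,.32),O,velocity=.25)
ctrl.movep(w(.10,.32),O)
ctrl.movep(w(.185,.28),O);print(st())
for n,(a,b,c,d) in {'scene':(180,400,80,330),'top':(150,310,340,520)}.items():
    im=vision.capture(n);cv2.imwrite(f'pics/{n}3.png',cv2.resize(im[a:b,c:d,::-1],None,fx=2.7,fy=2.7,interpolation=cv2.INTER_CUBIC))
E
```

```text
True (8.77, array([ 0.5584, -0.1035,  0.0196]), array([-2.05,  0.19,  6.19]))
(11.37, array([ 0.7166, -0.1404,  0.2784]), array([-0.68,  0.26,  1.19]))
```

View pics/scene3.png

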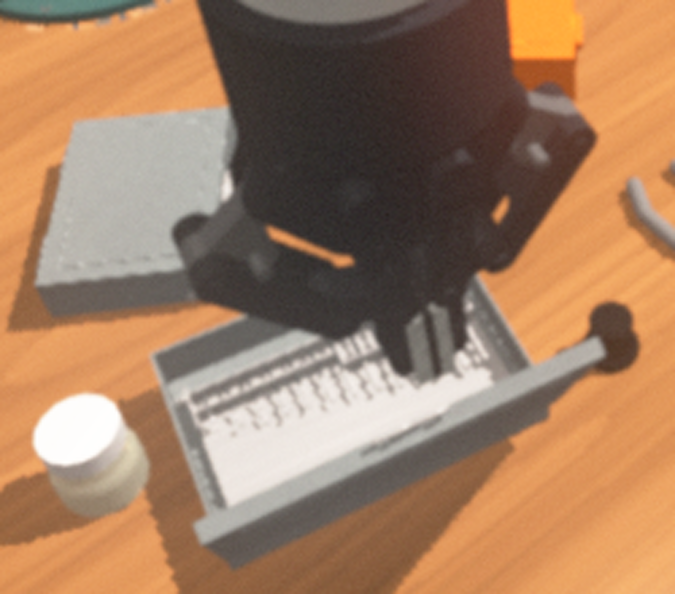

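View pics/top3.png

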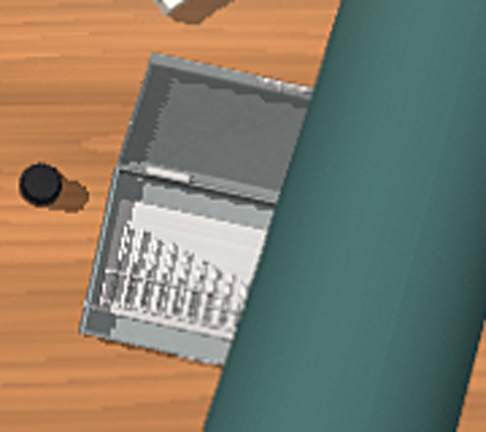

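The touch was at tip height 11.6 mm, which matches the folded plate (11 mm). The rack lies flat, the cover still stands open, and the case corners are where they were. Next I go behind the cover and swing it.

```bash
cat > cov.py <<'E'
from h import *
def pt(c,s=.112):
    d=np.array([-np.cos(c),np.sin(c)]);n=np.array([np.sin(c),np.cos(c)]);h=np.array([.0675,.034])
    q=h+s*d+.010*n
    if c>np.pi/2: q[0]=(h+.142*d+.010*n)[0]
    return q[0]+.011, q[1]+.008
O=[np.pi,0,YAW+np.pi/2]
E
python3 - <<'E'
from cov import *
ctrl.servo_line(w(.185,pt(2.05)[1]),O,velocity=.15);print(st())
for c in (2.05,1.9,1.75,1.6,1.45,1.3):
    ctrl.servo_line(w(*pt(c)),O,velocity=.06);print(c,st())
im=vision.capture('scene');cv2.imwrite('pics/scene4.png',cv2.resize(im[180:400,80:330,::-1],None,fx=2.7,fy=2.7,interpolation=cv2.INTER_CUBIC))
E
```

```text
(12.57, array([ 0.7184, -0.1406,  0.1381]), array([-1.21,  0.25, -0.26]))
2.05 (13.26, array([ 0.6867, -0.1329,  0.1372]), array([ 0.21,  0.48, -0.88]))
1.9 (13.75, array([ 0.6675, -0.1287,  0.1451]), array([1.19, 0.04, 0.07]))
1.75 (14.25, array([ 0.647 , -0.1239,  0.1501]), array([-0.09,  0.02, -0.39]))
1.6 (14.76, array([ 0.627 , -0.1193,  0.1536]), array([-0.3 ,  0.38,  0.18]))
1.45 (15.2, array([ 0.6098, -0.1153,  0.1544]), array([-0.02, -1.4 , -0.16]))
1.3 (15.63, array([ 0.5934, -0.1115,  0.1525]), array([-0.18, -0.61, -0.69]))
```

View pics/scene4.png

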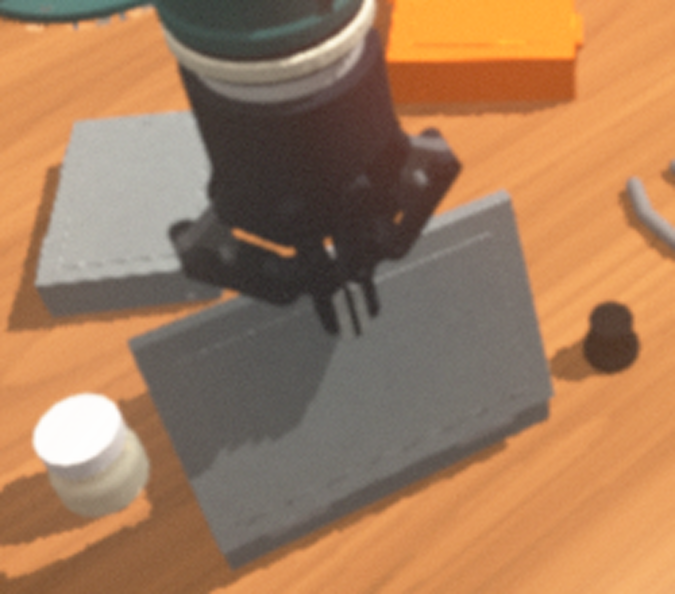

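The cover follows the fingertips and has passed upright. The case's rear corner is still at (235,565). I carry on down and press it shut.

```bash
python3 - <<'E'
from cov import *
for c in np.arange(1.12,.1,-.16):
    ctrl.servo_line(w(*pt(c)),O,velocity=.06);print(round(c,2),st())
x,z=pt(0)
print(ctrl.servo_line(w(x,z-.006),O,velocity=.03,contact_N=18),st(),z)
ctrl.dwell(.4);print(st())
for n,(a,b,c,d) in {'scene':(180,400,80,330)}.items():
    im=vision.capture(n);cv2.imwrite(f'pics/{n}5.png',cv2.resize(im[a:b,c:d,::-1],None,fx=2.7,fy=2.7,interpolation=cv2.INTER_CUBIC))
E
```

```text
1.12 (16.17, array([ 0.5745, -0.1071,  0.147 ]), array([ 0.32, -0.66,  0.16]))
0.96 (16.62, array([ 0.5587, -0.1035,  0.1392]), array([-0.02, -0.1 , -1.07]))
0.8 (17.07, array([ 0.5443, -0.1002,  0.129 ]), array([ 0.58, -0.4 , -0.85]))
0.64 (17.52, array([ 0.5316, -0.0973,  0.1166]), array([ 0.25, -0.18, -0.94]))
0.48 (17.97, array([ 0.5211, -0.0949,  0.1022]), array([ 0.65, -0.05, -0.16]))
0.32 (18.42, array([ 0.5129, -0.093 ,  0.0863]), array([-0.19,  0.1 ,  0.52]))
0.16 (18.87, array([ 0.5072, -0.0917,  0.0692]), array([ 0.14, -0.35,  0.45]))
True (19.48, array([ 0.5057, -0.0912,  0.052 ]), array([-2.82, -0.06, 10.75])) 0.052000000000000005
(19.88, array([ 0.5056, -0.0912,  0.052 ]), array([-3.22,  0.93,  8.87]))
```

View pics/scene5.png

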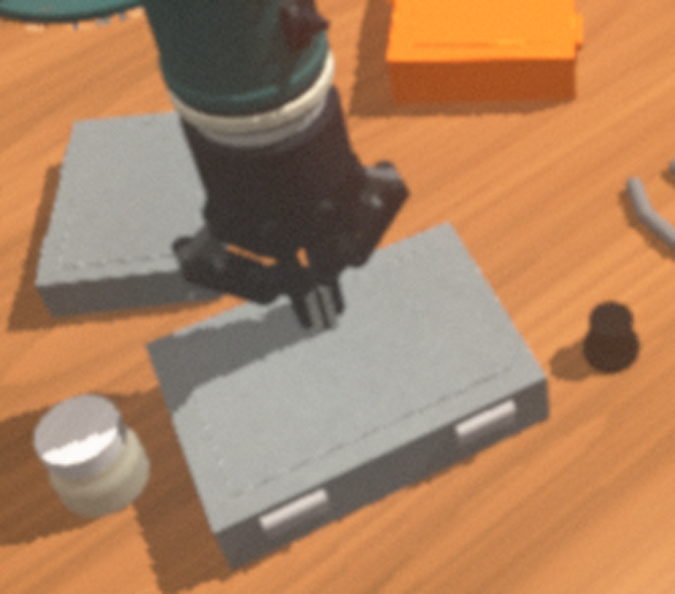

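The press stopped at tip height 44.0 mm, exactly the shut height. I lift clear, then check the corners.

```bash
python3 - <<'E'
from cov import *
x,z=pt(0)
ctrl.servo_line(w(x,.30),O,velocity=.15)
ctrl.movep([0.38,0.30,0.35],[np.pi,0,1.1]);ctrl.dwell(.5);print(st())
for n,(a,b,c,d) in {'scene':(240,400,80,330),'top':(150,310,340,520)}.items():
    im=vision.capture(n);cv2.imwrite(f'pics/{n}6.png',cv2.resize(im[a:b,c:d,::-1],None,fx=3.2,fy=3.2,interpolation=cv2.INTER_CUBIC))
    P=case_pts((CX,CY,YAW,0,0));print(n,{k:((proj(n,[P[k]])[0]-[c,a])*3.2).round() for k in('coL','coR','rL','rR')})
E
```

```text
(23.77, array([0.3801, 0.2999, 0.35  ]), array([-0.11,  0.25,  0.19]))
scene {'coL': array([528.,  65.]), 'coR': array([167., 211.]), 'rL': array([645., 261.]), 'rR': array([255., 446.])}
top {'coL': array([ 95., 393.]), 'coR': array([376., 454.]), 'rL': array([136., 195.]), 'rR': array([413., 256.])}
```

View pics/scene6.png

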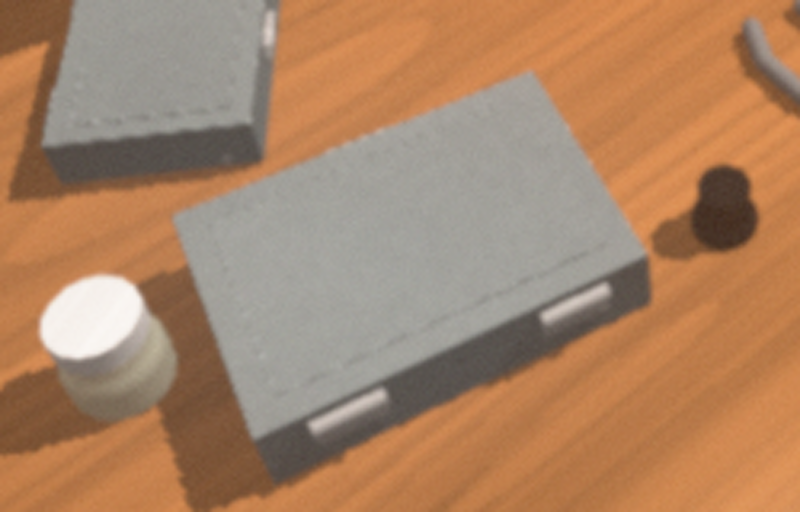

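View pics/top6.png

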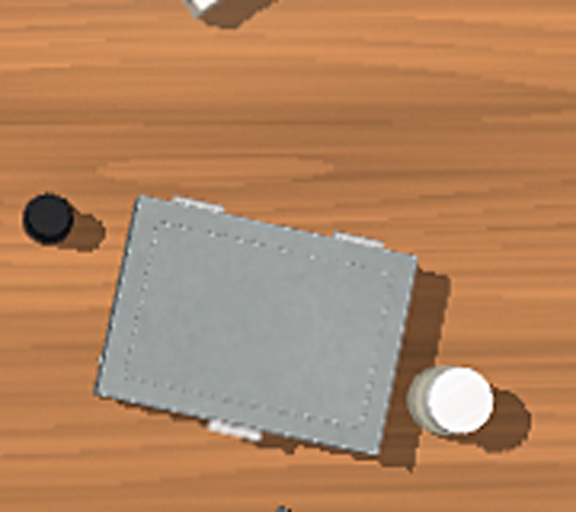

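```bash
python3 -c "
from h import *
ctrl.hand_in();print(st())"
```

```text
the job is handed in; nothing more can be done
the job is handed in; nothing more can be done
```

The rack is folded flat and the cover is pressed shut over it. I handed the job in at about 24 s of the 51 s limit; no verdict is reported.

- **Rack:** I pushed it down from the front with the closed fingertips while the cover stood open. It sank flat by itself, and a light touch met the plate 11.6 mm above the bench, against 11 mm expected when folded.
- **Cover:** I swung it over from behind and pressed it down. The press stopped at 44.0 mm, the shut height. The wrist force I read out there was about 11 N.
- **Case and bystanders:** In the last pictures the loupe and jar stand where they were, and so does the part of the pliers in view. In the top view the case corners lie within about 1 pixel (2 mm) of the fitted starting pose. In the scene view they differ by up to 3 pixels, slightly more than the first fit's errors (up to about 2 pixels). The front edge appears lower than predicted, not higher, so the cover does not look raised.
- **Robot:** The arm was well clear of everything at hand-in.

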